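# Post the coaster into the slotted coaster box

## Robot

A 6-joint arm with a two-finger parallel gripper is mounted at the origin on a cart in front of the work surface, level with it; the furniture and walls round the work are solid. World frame = base frame: x ahead of the robot, y to its left, z up, the work surface at z = 0. Lengths are in mm, angles in rad, forces in N, time in s.
With the tool pointing down it reaches from about 400 to 925 mm from the base axis. Payload 12.5 kg.
Tool frame: the origin (TCP) lies at the very end of the fingers, on their centre line; the grasp point (between the pads) lies 19 mm behind it; z points along the fingers, y is the direction in which the jaws open and shut (so a half turn about z gives the same grasp; the last joint's range is limited). The gripper opens to 95 mm and grips with 3 to 60 N. Pads are 20 mm wide; open, the fingers measure 119 mm over their backs; the gripper's body (75 mm by 180 mm) begins 59 mm behind the grasp point.
Start: joints at [1.074, 0.491, 1.559, -0, 1.092, -0.106], TCP at [238.066, 577.904, 194.361] pointing down, gripper open.
Joint ranges: [-3.1, 3.1], [-0.84, 2.19], [0.05, 2.79], [-1.13, 4.28], [0.06, 2.93], [-2.69, 2.69]. Speed limits (rad/s): [2.22, 2.22, 2.79, 3.14, 3.14, 3.14].

## Interface

Orientations are given as [roll, pitch, yaw] about the fixed x, y, z axes, in that order (R = Rz(yaw) Ry(pitch) Rx(roll)).
In Python, from cell import env gives the robot as it stands.
- The arm moves only by the shell command python3 -m pendant 'ROWS'. ROWS is JSON, a list that holds one entry, the list of rows, each a list of 5 numbers: the opening, from 0 (shut) to 1 (fully open), then the shift along the tool's x, y, z in m, then the turn about the tool's z in rad. A call has exactly 8 rows; each row is the pose to reach, as a shift and turn from the pose commanded when the call began, along the tool's axes at that moment; what a row does not reach only later rows make up. A row lasts 1/10 s, in which the tool goes at most 50 mm and 8.59 degrees, less where a joint would pass 70% of its speed; a pose out of reach is approached as far as the arm can. A call with a gripper value outside its range is refused whole. The fingers move at their own pace and stop on an object; the grip force is fixed at half the most. Time passes only in rows, so rows that repeat a pose let the fingers close, or fill a call up. It gives the time, the measured TCP pose, the force and the opening at its end, in the units of the state.
- env.state(): the state, without advancing time (a new reading comes with each control period).
- env.read_camera(name): name is "scene" or "top" or "wrist"; returns a dict with "image" (420x560x3 uint8, blue, green, red), "range_z" (420x560 float32, mm along the optical axis (not along the pixel's ray), 0 where there is no reading), "fx", "fy", "cx", "cy" (pixels), "rvec" (rotation vector, rad) and "tvec" (3), from world to camera coordinates, as OpenCV has them; the wrist camera has in their place "tool_from_camera" (4x4, takes a point from camera to tool coordinates, whose origin is the TCP and whose axes are the flange's). Camera axes: x right, y down, z forward; pixel columns grow to the right and rows downward; lengths in mm; the calibration is good to about 2 mm. A picture is of the moment at which its call begins: read the wrist's pose just before it.
- env.job_done(): hands the job in, once; it reports no verdict.
The state is a dict: "t": time; "joints": joint angles; "qvel": joint speeds; "tau": joint torques, N m; "eef_pos": TCP position; "tcp_rot": TCP orientation; "ft_force": force on the tool from outside, world axes, zero at the start; "moment": the same for the moment, N m; "opening": opening from 0.0 (shut) to 1.0 (fully open).
Only numpy, scipy, OpenCV 4.12 (cv2) and the standard library are available. Lean on these libraries where they do the work, as an engineer would, in place of code of your own. Each camera call takes 0.05 s, during which the arm holds its last target. There are 200 camera calls.

## Task

Put the leather coaster away: take it out of its wooden stand, feel for the slot in the lid of the dark coaster box, and push the coaster gently down through the slot, past the sprung rollers, until it drops inside. Do not force it: never bear on the box, or press the coaster on it, with more than 25 N. Leave the jigger, pepper mill and salt cellar standing where they are.

Things in the scene. Friction and masses are not known exactly. Their poses are not given: they have to be found in the camera images.
- coaster: Round brown leather coaster, 96 mm across, 8 mm thick, 50 to 80 g, on edge in the stand's groove, lower 34 mm between its cheeks, upper edge about 100 mm above the worktop; may lean up to 4 degrees. Origin: centre of one flat face (the coaster's middle is 4 mm along its z; the rim about 48 mm all round). Its z is the disc axis, level here, across the groove.
- stand: Fixed pale wooden stand, 112 (x) x 50 (y) x 40 mm high, with a groove 10 mm wide along its x axis through its middle; groove floor 6 mm above the worktop. Origin: centre of its underside on the worktop.
- caddy: Fixed dark wooden coaster box, 160 (x) x 84 (y) mm, with a lighter wooden lid 168 x 92 x 8 mm whose top is 125 mm above the worktop; inner floor 6 mm above it. Origin: centre of the box's underside, z up. The pose is that of the box, not of the lid, which sits very stiffly (18 N to shift it) up to 8 mm off centre to either side along the box's y, different each time.
- lid_centre (a point): Point on the box's middle axis at the height of the lid's top. The lid's one brass-edged slot runs along the box's x, 106 mm long, 11 mm wide, with brass cheeks 12 mm apart below it to 38 mm under the lid's top. It is centred here along x, but its middle line lies anywhere from -8 to +8 mm off along the box's y, with the lid: feel for it.
- nip (a point): Point on the box's middle axis, 30 mm below the lid's top, level with the axes of two sprung rollers (radius 8 mm) at the slot's ends, 84 mm apart. A coaster let down the slot rests on them, its upper edge about 38 mm above the lid. 5 to 10 N down on that edge spreads them (if it leans and binds, ease off and press 2 mm to one side); at about 15 mm above the lid they let it drop into the box.
- jigger: Loose brass jigger, 44 mm across and 91 mm tall, standing; origin at the centre of its foot. Leave it alone.
- pepper_mill: Loose wooden pepper mill, 58 mm across and 140 mm tall, standing; origin at the centre of its foot. Leave it alone.
- salt_cellar: Loose round wooden salt cellar, about 90 mm across and 58 mm tall; origin at the centre of its underside. Leave it alone.
Not all that is in view belongs to the job. Leave any pink look-alike of the coaster alone.

How it is judged (in metres and radians):
At the end, for the whole second after the job is handed in: The coaster is wholly inside the box under the lid (its middle less than 75 mm above the worktop, within 70 mm of the box's middle along the slot and 40 mm across it) and at rest (z of coaster in the frame of caddy between 0 and 0.075 m and x of coaster in the frame of caddy between -0.07 and 0.07 m and y of coaster in the frame of caddy between -0.04 and 0.04 m and linear speed of coaster below 0.03 m/s); the robot touches nothing.
It fails at once if the coaster is pressed on the lid with more than 25 N (contact force between coaster and caddy above 25 N and z of coaster in the frame of caddy above 0.135 m).
It fails at once if the coaster is forced in the slot with more than 40 N (the sum of all its contacts, rollers included) (contact force between coaster and caddy above 40 N and z of coaster in the frame of caddy above 0.095 m).
It fails at once if the robot bears on the box with more than 25 N (contact force between any of the fingers, the arm and caddy above 25 N).
It fails at once if the jigger, pepper mill or salt cellar is knocked over or pushed more than 30 mm (distance of any of jigger, pepper_mill, salt_cellar from where it was at the start of the episode above 0.03 m or angle between any of jigger, pepper_mill, salt_cellar's own z axis and vertical above 0.4 rad).
It also fails if it takes over 72 s, if anything falls off the work surface, if the arm or the gripper's body presses on something with over 40 N, if the wrist force passes 120 N, or if a joint passes its speed limit or range.

## Working session

There is one attempt and no reset: what is moved stays moved. The work goes in short steps, Python scripts to look and compute and a shell command to move; the robot and the scene stay as the last step left them, time stands still between calls to the robot, and variables do not carry over. Pictures are saved under pics/ and viewed, about 8 in all and at most 12, crops included, and the job is handed in when it is done.

```bash
mkdir -p pics; cat > h.py <<'E'
import numpy as np,cv2
from cell import env
from scipy.spatial.transform import Rotation as R
def cloud(name):
    s=env.state(); d=env.read_camera(name)
    z=d["range_z"].astype(float); v,u=np.mgrid[:z.shape[0],:z.shape[1]]
    P=np.dstack([(u-d["cx"])/d["fx"]*z,(v-d["cy"])/d["fy"]*z,z])
    if "rvec" in d:
        Rm=cv2.Rodrigues(np.array(d["rvec"],float))[0]; W=(P-np.array(d["tvec"]).ravel())@Rm
    else:
        T=np.array(d["tool_from_camera"]); W=P@T[:3,:3].T+T[:3,3]
        W=W@R.from_euler('xyz',s["tcp_rot"]).as_matrix().T+np.array(s["eef_pos"])
    W[z==0]=np.nan
    return d["image"],W,d
E
python3 - <<'E'
from h import *
print(env.state())
ims=[]
for n in("scene","top"):
    im,W,d=cloud(n); np.savez(n,im=im,W=W); ims.append(im); cv2.imwrite(f"pics/{n}.png",im)
    print(n,d["fx"],np.nanmin(W,(0,1)),np.nanmax(W,(0,1)))
E
```

```text
{'t': 0.0, 'joints': array([ 1.07443764e+00,  4.91509591e-01,  1.55945434e+00, -3.64214358e-06,
        1.09170550e+00, -1.05596161e-01]), 'qvel': array([ 0.00199586,  0.00079479, -0.00041377,  0.00044713, -0.00013991,
        0.00159463]), 'tau': array([-4.26566512e-04, -6.12640572e+01, -2.58187419e+01,  6.92199077e-02,
        4.81659151e-02, -1.29475206e-04]), 'eef_pos': array([237.90651099, 577.6566805 , 193.79112339]), 'tcp_rot': array([-3.14052154e+00, -1.10279537e-04,  2.75083175e+00]), 'ft_force': array([ 0.37104823, -0.29674446,  0.03262148]), 'moment': array([0.04060135, 0.0473146 , 0.01224468]), 'opening': 0.9973814617062446}
scene 396.6251951804411 [-606.27899202 -785.02376964 -928.52924668] [1451.72453359 2320.87125495  723.57766355]
top 417.74618645742027 [ -422.13279728 -1542.31680017  -933.11405373] [ 780.25852702 1361.68958869 1003.62212687]
```

View pics/scene.png

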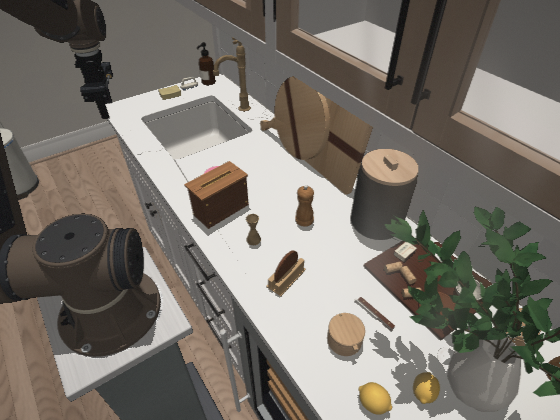

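View pics/top.png

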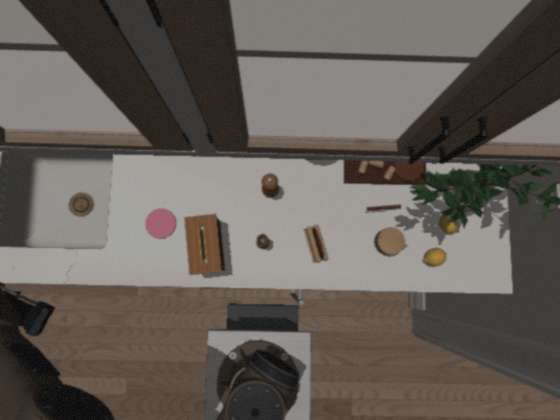

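The scene picture shows the brown coaster on edge in its pale stand (scene (287,264), top (316,242)), with the box at scene (218,192) and top (204,245). Things that could be taken for the coaster:
- The pink disc, top (160,223): the decoy.
- The salt cellar, top (391,241).
- The round board, scene (300,118).

I choose the brown disc in the stand. Next I measure it and check it in a crop.

```bash
python3 - <<'E'
from h import *
for n,pts in(("top",dict(box=(204,245),stand=(309,243),coaster=(317,240),jig=(263,241),mill=(270,182),salt=(391,241),pink=(160,223))),("scene",dict(lid=(218,180),coaster=(287,262),jig=(253,220),mill=(305,195)))):
    f=np.load(n+".npz")
    for k,(u,v) in pts.items(): print(n,k,f["W"][v,u].round())
W=np.concatenate([np.load(n+".npz")["W"].reshape(-1,3) for n in("top","scene")])
src=np.repeat([0,1],420*560)
def rect(name,lo,hi):
  for s in(0,1):
    m=(src==s)&np.all((W>lo)&(W<hi),1); p=W[m]
    if len(p)>5: print(name,s,len(p),cv2.minAreaRect(p[:,:2].astype(np.float32)),p.min(0).round(),p.max(0).round())
f=np.load("top.npz")["W"]; b=f[245,204]; st=f[243,309]
rect("lid",[b[0]-130,b[1]-130,115],[b[0]+130,b[1]+130,135])
rect("stand",[st[0]-90,st[1]-90,30],[st[0]+90,st[1]+90,46])
rect("coaster",[st[0]-90,st[1]-90,50],[st[0]+90,st[1]+90,110])
rect("all",[st[0]-90,st[1]-90,8],[st[0]+90,st[1]+90,110])
a=cv2.imread("pics/top.png")[190:290,170:350]; c=cv2.imread("pics/scene.png")[235:305,250:330]
a=cv2.resize(a,(720,400),interpolation=2); c=cv2.resize(c,(228,200),interpolation=2)
o=np.zeros((600,720,3),np.uint8);o[:400]=a;o[400:,:228]=c
cv2.imwrite("pics/crop1.png",o)
E
```

```text
top box [403. 163. 124.]
top stand [ 424. -150.    5.]
top coaster [ 427. -165.   97.]
top jig [424.  -5.  53.]
top mill [592. -22. 129.]
top salt [ 433. -397.   56.]
top pink [476. 324.   8.]
scene lid [410. 160. 124.]
scene coaster [ 424. -177.   74.]
scene jig [433.   4.  72.]
scene mill [584. -40. 122.]
lid 0 1747 ((407.20855712890625, 169.53555297851562), (168.6009979248047, 92.28645324707031), 7.935970306396484) [319. 114. 116.] [494. 225. 133.]
lid 1 1222 ((407.166748046875, 166.88690185546875), (169.279541015625, 96.73270416259766), 7.653754711151123) [319. 109. 115.] [497. 223. 129.]
stand 0 295 ((424.63262939453125, -169.73550415039062), (111.72045135498047, 38.190555572509766), 17.26235580444336) [ 367. -203.   31.] [ 482. -137.   46.]
stand 1 328 ((423.4168701171875, -174.25790405273438), (111.55205535888672, 37.38005065917969), 15.762932777404785) [ 366. -206.   30.] [ 479. -162.   46.]
coaster 0 134 ((422.5904541015625, -169.71421813964844), (92.65701293945312, 9.047772407531738), 16.93092155456543) [ 378. -187.   50.] [ 466. -153.  104.]
coaster 1 297 ((421.0564270019531, -174.32522583007812), (95.02787017822266, 9.80069351196289), 17.43937110900879) [ 377. -191.   51.] [ 467. -162.  101.]
all 0 490 ((431.03228759765625, -150.26385498046875), (135.7803497314453, 111.65644836425781), 71.05536651611328) [ 367. -203.    8.] [506. -77. 104.]
all 1 812 ((424.1866455078125, -179.82919311523438), (114.7713851928711, 39.08210372924805), 9.04253101348877) [ 365. -208.    8.] [ 481. -162.  101.]
```

View pics/crop1.png

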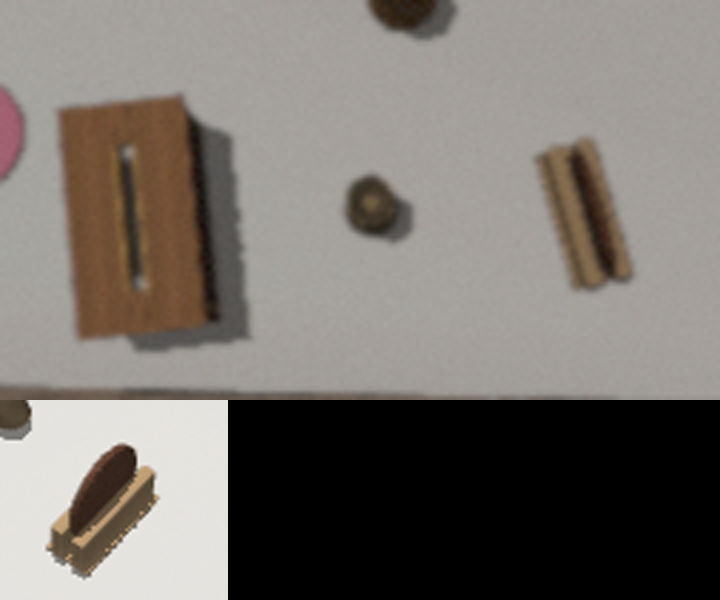

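The brown disc in the stand is the coaster, with its groove running at about +17° to world x. The lid centre is near (407,168) and the slot runs at about +8°. I'll go over the box first for a wrist look.

```bash
cat > go.py <<'E'
# usage: go.py x y z yaw -> shift in tool axes (m) and turn
import sys; from h import *
x,y,z,yaw=map(float,sys.argv[1:]); s=env.state(); M=R.from_euler('xyz',s["tcp_rot"]).as_matrix()
print(s["t"],np.round(s["eef_pos"],1),np.round(s["tcp_rot"],3),np.round(s["ft_force"],1),np.round(s["joints"],2),round(s["opening"],3))
d=M.T@(np.array([x,y,z])-s["eef_pos"])/1e3
print(d.round(4), "turn",round((s["tcp_rot"][2]-yaw+np.pi)%(2*np.pi)-np.pi,4))
E
python3 -c "
from h import *
print(np.array(env.read_camera('wrist')['tool_from_camera']).round(2))"
python3 -m pendant '[[[1,-0.04,-0.04,-0.03,0.15],[1,-0.07,-0.07,-0.06,0.3],[1,-0.1,-0.1,-0.1,0.45],[1,-0.13,-0.13,-0.1,0.6],[1,-0.16,-0.16,-0.1,0.75],[1,-0.19,-0.19,-0.1,0.9],[1,-0.22,-0.22,-0.1,1.05],[1,-0.25,-0.25,-0.1,1.2]]]'
python3 go.py 407 168 300 0.136
```

```text
[[-0.0000e+00 -9.6000e-01 -3.0000e-01  8.4460e+01]
 [ 1.0000e+00 -0.0000e+00 -0.0000e+00 -1.8000e-01]
 [ 0.0000e+00 -3.0000e-01  9.6000e-01 -1.9097e+02]
 [ 0.0000e+00  0.0000e+00  0.0000e+00  1.0000e+00]]
t: 0.95
eef_pos: [374.2, 249.8, 294.4]
tcp_rot: [3.141, -0.0, 1.545]
ft_force: [-0.3, 0.3, -0.1]
opening: 1.0
0.95 [374.2 249.8 294.4] [ 3.141 -0.     1.545] [-0.3  0.3 -0.1] [0.44 0.13 1.81 0.   1.19 0.47] 1.0
[-0.0809  0.0349 -0.0056] turn 1.4086
```

```bash

python3 -m pendant '[[[1,-0.03,0.01,0,0.15],[1,-0.05,0.02,0,0.3],[1,-0.08,0.035,0,0.45],[1,-0.08,0.035,0,0.6],[1,-0.08,0.035,0,0.75],[1,-0.08,0.035,0,0.9],[1,-0.08,0.035,0,1.05],[1,-0.08,0.035,0,1.2]]]'
python3 -m pendant '[[[1,0,0,0,0.15],[1,0,0,0,0.2],[1,0,0,0,0.2],[1,0,0,0,0.2],[1,0,0,0,0.2],[1,0,0,0,0.2],[1,0,0,0,0.2],[1,0,0,0,0.2]]]'
python3 - <<'E'
from h import *
im,W,d=cloud("wrist"); np.savez("w1",im=im,W=W); cv2.imwrite("pics/w1.png",im)
print(env.state()["eef_pos"],env.state()["tcp_rot"])
m=(W[...,2]>118)&(W[...,2]<132)&(abs(W[...,0]-407)<120)&(abs(W[...,1]-168)<100)
p=W[m]; print(m.sum(),np.median(p[:,2]),cv2.minAreaRect(p[:,:2].astype(np.float32)))
E
```

```text
t: 1.75
eef_pos: [407.2, 170.8, 294.2]
tcp_rot: [-3.141, 0.0, 0.344]
ft_force: [-0.1, 0.4, 0.3]
opening: 1.001
t: 2.55
eef_pos: [407.3, 170.8, 294.3]
tcp_rot: [-3.142, 0.0, 0.151]
ft_force: [-0.2, -0.7, 0.2]
opening: 1.0
[407.36446978 170.82840393 294.32010846] [-3.14151602e+00  1.64125901e-06  1.50991344e-01]
12964 125.60794744412532 ((407.0753173828125, 167.9254608154297), (167.89479064941406, 92.2375259399414), 7.841342926025391)
```

View pics/w1.png

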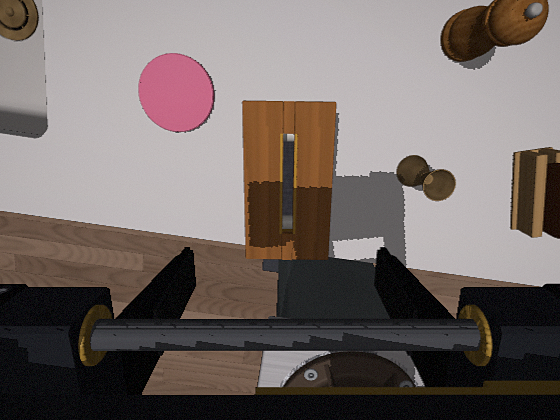

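The wrist view shows the lid (245–336, 100–260) with its slot at about (288, 133–233), and the lid measures 167.9 x 92.2 mm at z 125.6, which matches. Next I extract the slot line and move over to the stand.

```bash
python3 - <<'E'
from h import *
f=np.load("w1.npz");W=f["W"];im=f["im"].astype(int)
C=np.array([407.1,167.9]);a=0.1368;e=np.array([np.cos(a),np.sin(a)]);n=np.array([-np.sin(a),np.cos(a)])
# intersect pixel rays with z=125: fit homography from lid pixels
m=(abs(W[...,2]-125.6)<2)&(abs(W[...,0]-407)<120)&(abs(W[...,1]-168)<100)
v,u=np.nonzero(m); H,_=cv2.findHomography(np.c_[u,v].astype(np.float32),W[m][:,:2].astype(np.float32),cv2.RANSAC,1.0)
for vv in(150,165,180,195,210,225):
    us=np.arange(270,310); q=cv2.perspectiveTransform(np.c_[us,us*0+vv].astype(np.float32)[None],H)[0]-C
    y=q@n; col=im[vv,us]; slot=~m[vv,us]
    sat=col.max(1)-col.min(1); dark=sat<25
    print(vv,"x",(q@e)[18].round(),"depthhole",y[slot].min().round(1) if slot.any() else 0,y[slot].max().round(1) if slot.any() else 0,"grey",y[dark].min().round(1) if dark.any() else 0,y[dark].max().round(1) if dark.any() else 0)
E
python3 go.py 422.5 -172 220 0.3
```

```text
150 x 37.0 depthhole -5.0 5.0 grey -5.0 5.0
165 x 21.0 depthhole -5.3 15.0 grey -5.3 4.8
180 x 6.0 depthhole -4.6 4.7 grey -4.6 4.7
195 x -10.0 depthhole -4.9 5.5 grey -4.9 5.5
210 x -27.0 depthhole -5.2 5.4 grey -5.2 5.4
225 x -43.0 depthhole -20.6 5.2 grey -5.5 5.2
2.6 [407.4 170.8 294.3] [-3.142  0.     0.151] [ 0.1  0.3 -0.4] [0.25 0.12 1.83 0.   1.19 1.67] 0.997
[-0.0366  0.3412  0.0743] turn -0.149
```

```bash

python3 -m pendant '[[[1,0,0.04,0,0],[1,-0.01,0.08,0.02,-0.05],[1,-0.02,0.13,0.04,-0.15],[1,-0.03,0.18,0.06,-0.15],[1,-0.035,0.23,0.074,-0.15],[1,-0.037,0.28,0.074,-0.15],[1,-0.037,0.32,0.074,-0.15],[1,-0.037,0.341,0.074,-0.15]]]'
python3 -m pendant '[[[1,0,0,0,0],[1,0,0,0,0],[1,0,0,0,0],[1,0,0,0,0],[1,0,0,0,0],[1,0,0,0,0],[1,0,0,0,0],[1,0,0,0,0]]]'
python3 - <<'E'
from h import *
im,W,d=cloud("wrist"); np.savez("w2",im=im,W=W); cv2.imwrite("pics/w2.png",im)
near=(abs(W[...,0]-422)<75)&(abs(W[...,1]+172)<60)
for lo,hi in((34,46),(48,60),(60,75),(75,88),(88,106),(48,106)):
    m=near&(W[...,2]>lo)&(W[...,2]<hi); p=W[m]
    print(lo,hi,m.sum(),p[:,2].max().round(1),cv2.minAreaRect(p[:,:2].astype(np.float32)))
E
python3 go.py 422.5 -172 220 0.3
```

```text
t: 3.4
eef_pos: [422.2, -175.4, 220.1]
tcp_rot: [3.141, -0.0, 0.298]
ft_force: [-0.6, -0.1, -0.3]
opening: 0.998
t: 4.2
eef_pos: [422.0, -171.7, 220.3]
tcp_rot: [-3.142, -0.0, 0.301]
ft_force: [-0.9, -0.1, 0.2]
opening: 1.001
34 46 2731 43.1 ((424.5897216796875, -171.99530029296875), (111.60554504394531, 38.03671646118164), 16.971208572387695)
48 60 10 59.7 ((466.9732666015625, -158.5603485107422), (1.4662327766418457, 7.007382869720459), 24.523502349853516)
60 75 62 75.0 ((422.8424377441406, -171.27235412597656), (92.07494354248047, 6.7822957038879395), 15.984652519226074)
75 88 143 88.0 ((422.6602783203125, -172.5962371826172), (83.19613647460938, 7.406988620758057), 17.04075050354004)
88 106 547 102.6 ((422.0499267578125, -172.81533813476562), (65.91548919677734, 7.304759979248047), 17.035634994506836)
48 106 762 102.6 ((423.3331604003906, -172.36123657226562), (92.4085464477539, 7.523319721221924), 17.09886932373047)
4.25 [ 422.  -171.8  220.3] [-3.142 -0.     0.301] [ 0.  -0.1 -0.5] [-0.53  0.22  1.92  0.    1.    0.74] 0.998
[0.0004 0.0003 0.0003] turn 0.0009
```

View pics/w2.png

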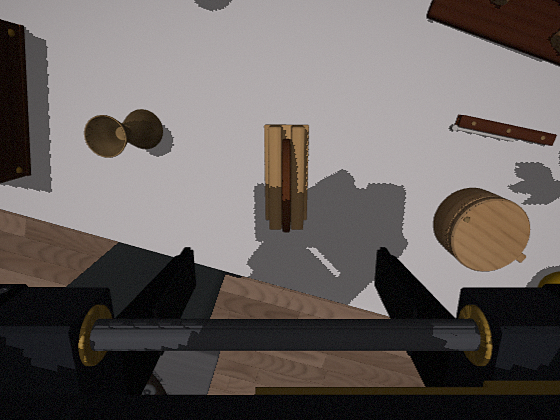

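The coaster's edge is at (286, 140–230) in the stand's groove. The fit gives its centre at (422.5,-172.4), yaw 0.297 and top about 101, which matches the sizes given. I'll grasp with the TCP at z about 74.

```bash

python3 -m pendant '[[[1,0,0.001,0.03,0],[1,0,0.001,0.06,0],[1,0,0.001,0.09,0],[1,0,0.001,0.12,0],[1,0,0.001,0.14,0],[1,0,0.001,0.146,0],[1,0,0.001,0.146,0],[1,0,0.001,0.146,0]]]'
python3 -m pendant '[[[0.7,0,0,0,0],[0.5,0,0,0,0],[0.3,0,0,0,0],[0.2,0,0,0,0],[0.1,0,0,0,0],[0,0,0,0,0],[0,0,0,0,0],[0,0,0,0,0]]]'
python3 -m pendant '[[[0,0,0,0,0],[0,0,0,0,0],[0,0,0,0,0],[0,0,0,0,0],[0,0,0,0,0],[0,0,0,0,0],[0,0,0,0,0],[0,0,0,0,0]]]'
python3 go.py 422.5 -172.4 230 0.3
```

```text
t: 5.05
eef_pos: [422.8, -173.1, 75.1]
tcp_rot: [3.141, -0.001, 0.301]
ft_force: [0.1, 0.2, -0.0]
opening: 0.999
t: 5.85
eef_pos: [422.3, -172.8, 74.3]
tcp_rot: [-3.141, -0.0, 0.301]
ft_force: [-0.5, -0.1, 0.5]
opening: 0.388
t: 6.65
eef_pos: [422.3, -172.8, 74.3]
tcp_rot: [-3.141, -0.0, 0.301]
ft_force: [0.2, 0.0, -0.5]
opening: 0.074
6.65 [ 422.3 -172.8   74.3] [-3.141 -0.     0.301] [ 0.2  0.  -0.5] [-0.53  0.44  2.09  0.    0.61  0.74] 0.074
[ 0.0003 -0.0003 -0.1557] turn 0.0008
```

```bash

python3 -m pendant '[[[0,0,0,0,0],[0,0,0,0,0],[0,0,0,0,0],[0,0,0,-0.01,0],[0,0,0,-0.03,0],[0,0,0,-0.06,0],[0,0,0,-0.09,0],[0,0,0,-0.12,0]]]'
python3 -m pendant '[[[0,0,0,-0.02,0],[0,0,0,-0.04,0],[0,0,0,-0.06,0],[0,0,0,-0.06,0],[0,0,0,-0.06,0],[0,0,0,-0.06,0],[0,0,0,-0.06,0],[0,0,0,-0.06,0]]]'
python3 go.py 407.1 167.9 235 0.1368
python3 -c "
from h import *
im,W,d=cloud('wrist');cv2.imwrite('pics/w3.png',im);np.savez('w3',im=im,W=W)"
```

```text
t: 7.45
eef_pos: [422.1, -172.6, 196.2]
tcp_rot: [3.141, -0.0, 0.301]
ft_force: [0.1, -0.9, -1.0]
opening: 0.081
t: 8.25
eef_pos: [422.2, -172.8, 253.7]
tcp_rot: [-3.141, 0.001, 0.301]
ft_force: [-0.1, 0.7, -0.9]
opening: 0.079
8.25 [ 422.2 -172.8  253.7] [-3.141e+00  1.000e-03  3.010e-01] [-0.1  0.7 -0.9] [-0.53  0.18  1.87  0.    1.09  0.74] 0.079
[ 0.0865 -0.3298  0.019 ] turn 0.1639
```

View pics/w3.png

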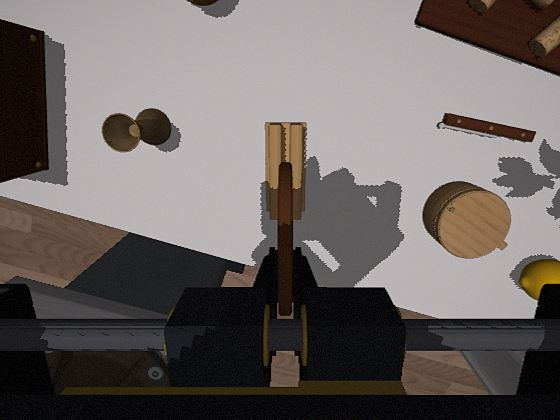

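The coaster is held, its edge in view at (286, 163–312), and the stand is empty. Next I check how it sits in the hand.

```bash
python3 - <<'E'
from h import *
f=np.load("w3.npz");W=f["W"]; s=env.state()
M=R.from_euler('xyz',s["tcp_rot"]).as_matrix(); T=(W-s["eef_pos"])@M
m=(abs(T[...,1])<12)&(T[...,2]>-30)&(T[...,2]<75)&(T[...,0]>14)&(T[...,0]<70)
p=T[m]; print(len(p))
for a in range(-30,75,8):
    q=p[(p[:,2]>=a)&(p[:,2]<a+8)]
    if len(q): print(a,len(q),"x max",q[:,0].max().round(1),"y",np.percentile(q[:,1],[2,50,98]).round(1))
q=p[p[:,2]<40]; A=np.c_[2*q[:,0],2*q[:,2],np.ones(len(q))]; c=np.linalg.lstsq(A,(q[:,[0,2]]**2).sum(1),rcond=None)[0]
print("circle centre x,z",c[:2],"r",np.sqrt(c[2]+c[0]**2+c[1]**2))
E
```

```text
1243
-30 167 x max 21.0 y [-4.   0.   3.6]
-22 448 x max 32.4 y [-4.1 -0.5  3.7]
-14 258 x max 39.6 y [-3.6  0.1  3.8]
-6 165 x max 43.8 y [-3.7  0.1  3.9]
2 107 x max 46.4 y [-3.8 -0.5  3.5]
10 64 x max 47.7 y [-4.   0.1  3.6]
18 27 x max 47.7 y [-3.8 -0.5  3.4]
26 7 x max 47.5 y [-2.2  0.1  1.9]
circle centre x,z [ 1.54448437 19.91059089] r 45.35666152895448
```

```bash

python3 -m pendant '[[[0,0.01,-0.03,0,0.05],[0,0.02,-0.07,0,0.1],[0,0.03,-0.11,0,0.16],[0,0.04,-0.15,0,0.16],[0,0.05,-0.19,0,0.16],[0,0.06,-0.23,0,0.16],[0,0.07,-0.27,0,0.16],[0,0.08,-0.305,0,0.16]]]'
python3 -m pendant '[[[0,0.0,-0.01,0,0],[0,0,-0.02,0,0],[0,0,-0.02,0,0],[0,0,-0.02,0,0],[0,0,-0.02,0,0],[0,0,-0.02,0,0],[0,0,-0.02,0,0],[0,0,-0.02,0,0]]]'
python3 go.py 407.1 167.9 205 0.1368
```

```text
t: 9.1
eef_pos: [407.8, 144.1, 254.3]
tcp_rot: [-3.141, 0.0, 0.141]
ft_force: [0.8, -0.7, -0.1]
opening: 0.08
t: 9.9
eef_pos: [405.6, 161.7, 254.3]
tcp_rot: [-3.142, -0.0, 0.14]
ft_force: [0.0, -0.9, -1.7]
opening: 0.079
9.9 [405.6 161.7 254.3] [-3.142 -0.     0.14 ] [ 0.  -0.9 -1.7] [0.23 0.15 1.91 0.   1.08 1.66] 0.079
[ 0.0023 -0.0059  0.0494] turn 0.0035
```

Coaster is centred in the hand (y ≈ 0, centre 20 mm ahead of the TCP), so its lower rim meets the lid at TCP z ≈ 193.

```bash

python3 -m pendant '[[[0,0.0023,-0.006,0,0.0035],[0,0.0023,-0.006,0.015,0.0035],[0,0.0023,-0.006,0.03,0.0035],[0,0.0023,-0.006,0.04,0.0035],[0,0.0023,-0.006,0.049,0.0035],[0,0.0023,-0.006,0.049,0.0035],[0,0.0023,-0.006,0.049,0.0035],[0,0.0023,-0.006,0.049,0.0035]]]'
python3 go.py 407.1 167.9 195 0.1368
python3 -m pendant '[[[0,0,0,0.004,0],[0,0,0,0.008,0],[0,0,0,0.01,0],[0,0,0,0.011,0],[0,0,0,0.012,0],[0,0,0,0.013,0],[0,0,0,0.0135,0],[0,0,0,0.0135,0]]]'
python3 go.py 407.1 167.9 190 0.1368
```

```text
t: 10.7
eef_pos: [407.3, 168.4, 205.8]
tcp_rot: [-3.141, -0.001, 0.137]
ft_force: [0.2, 0.1, -0.9]
opening: 0.076
10.7 [407.3 168.4 205.8] [-3.141e+00 -1.000e-03  1.370e-01] [ 0.2  0.1 -0.9] [0.24 0.21 1.97 0.   0.96 1.68] 0.076
[-0.0003  0.0004  0.0108] turn 0.0005
t: 11.5
eef_pos: [407.0, 168.3, 191.8]
tcp_rot: [-3.142, -0.0, 0.137]
ft_force: [0.0, -0.3, -0.5]
opening: 0.075
11.5 [407.  168.3 191.8] [-3.142 -0.     0.137] [ 0.  -0.3 -0.5] [0.24 0.23 1.99 0.   0.92 1.68] 0.075
[0.0001 0.0004 0.0018] turn 0.0004
```

```bash

python3 -m pendant '[[[0,0,0.0004,0.0005,0],[0,0,0.0004,0.001,0],[0,0,0.0004,0.0015,0],[0,0,0.0004,0.002,0],[0,0,0.0004,0.0025,0],[0,0,0.0004,0.003,0],[0,0,0.0004,0.003,0],[0,0,0.0004,0.003,0]]]'
python3 -m pendant '[[[0,0,0,0.0005,0],[0,0,0,0.001,0],[0,0,0,0.0015,0],[0,0,0,0.002,0],[0,0,0,0.0025,0],[0,0,0,0.003,0],[0,0,0,0.003,0],[0,0,0,0.003,0]]]'

```

```text
t: 12.3
eef_pos: [407.0, 167.9, 188.8]
tcp_rot: [-3.142, 0.0, 0.137]
ft_force: [0.2, 0.0, -0.7]
opening: 0.078
t: 13.1
eef_pos: [407.0, 167.9, 185.8]
tcp_rot: [-3.142, -0.0, 0.137]
ft_force: [-0.4, -0.3, -0.3]
opening: 0.077
```

No contact and the rim is 7 mm below the lid top, so it is in the slot. I'll go further down.

```bash

python3 -m pendant '[[[0,0,0,0.002,0],[0,0,0,0.004,0],[0,0,0,0.006,0],[0,0,0,0.008,0],[0,0,0,0.01,0],[0,0,0,0.012,0],[0,0,0,0.014,0],[0,0,0,0.015,0]]]'
python3 -m pendant '[[[0,0,0,0.002,0],[0,0,0,0.004,0],[0,0,0,0.006,0],[0,0,0,0.008,0],[0,0,0,0.01,0],[0,0,0,0.012,0],[0,0,0,0.014,0],[0,0,0,0.015,0]]]'

```

```text
t: 13.9
eef_pos: [407.0, 167.9, 170.6]
tcp_rot: [-3.142, 0.0, 0.137]
ft_force: [0.2, 0.4, -0.1]
opening: 0.078
t: 14.7
eef_pos: [407.0, 167.9, 155.6]
tcp_rot: [-3.142, 0.0, 0.137]
ft_force: [-0.3, 0.3, -0.0]
opening: 0.076
```

```bash

python3 -m pendant '[[[0,0,0,0.002,0],[0,0,0,0.004,0],[0,0,0,0.006,0],[0,0,0,0.008,0],[0,0,0,0.01,0],[0,0,0,0.012,0],[0,0,0,0.014,0],[0,0,0,0.014,0]]]'
python3 -m pendant '[[[0,0,0,0.0005,0],[0,0,0,0.001,0],[0,0,0,0.0015,0],[0,0,0,0.002,0],[0,0,0,0.0025,0],[0,0,0,0.003,0],[0,0,0,0.0035,0],[0,0,0,0.0035,0]]]'

```

```text
t: 15.5
eef_pos: [407.0, 167.8, 141.6]
tcp_rot: [-3.142, 0.0, 0.137]
ft_force: [-0.1, 0.7, -0.4]
opening: 0.078
t: 16.3
eef_pos: [407.1, 167.9, 138.3]
tcp_rot: [-3.141, -0.0, 0.137]
ft_force: [1.2, 0.3, -0.8]
opening: 0.075
```

```bash

python3 -m pendant '[[[0,0,0,0.0005,0],[0,0,0,0.001,0],[0,0,0,0.0015,0],[0,0,0,0.002,0],[0,0,0,0.0025,0],[0,0,0,0.003,0],[0,0,0,0.003,0],[0,0,0,0.003,0]]]'

```

```text
t: 17.1
eef_pos: [407.2, 167.9, 135.5]
tcp_rot: [-3.141, -0.001, 0.137]
ft_force: [-0.5, 0.2, 5.2]
opening: 0.078
```

Contact with the rollers (5 N) at the expected height. I'll release, rise and close.

```bash

python3 -m pendant '[[[0,0,0,-0.0005,0],[0.1,0,0,-0.0005,0],[0.2,0,0,-0.0005,0],[0.4,0,0,-0.0005,0],[0.4,0,0,-0.0005,0],[0.4,0,0,-0.0005,0],[0.4,0,0,-0.0005,0],[0.4,0,0,-0.0005,0]]]'
python3 -m pendant '[[[0.4,0,0,-0.01,0],[0.4,0,0,-0.03,0],[0.4,0,0,-0.06,0],[0.4,0,0,-0.08,0],[0.2,0,0,-0.08,0],[0,0,0,-0.08,0],[0,0,0,-0.08,0],[0,0,0,-0.08,0]]]'
python3 - <<'E'
from h import *
im,W,d=cloud("wrist");cv2.imwrite("pics/w4.png",im)
C=np.array([407.1,167.9]);a=0.1368
q=W[...,:2]-C; x=q@[np.cos(a),np.sin(a)]; y=q@[-np.sin(a),np.cos(a)]; z=W[...,2]
m=(abs(x)<60)&(abs(y)<15)&(z>131)&(z<175)
print(m.sum(),z[m].max(),x[m].min(),x[m].max())
for lo,hi in((131,145),(145,155),(155,170)):
    k=m&(z>=lo)&(z<hi)
    if k.any(): print(lo,np.percentile(x[k],[2,50,98]).round(1),np.percentile(y[k],[2,50,98]).round(1))
E
```

```text
t: 17.9
eef_pos: [407.0, 167.9, 135.8]
tcp_rot: [-3.142, -0.0, 0.137]
ft_force: [0.5, 0.6, -0.4]
opening: 0.401
t: 18.7
eef_pos: [406.7, 167.7, 215.1]
tcp_rot: [3.141, 0.002, 0.137]
ft_force: [-0.2, -0.6, 0.4]
opening: 0.119
1186 165.9027217869562 -43.43758077648053 45.95406047026161
131 [-42.7  41.7  45.8] [-3.4  0.4  4.2]
145 [-36.7  31.2  38.4] [-3.3  0.4  4.4]
155 [-25.7   4.9  27.1] [-3.2  0.5  4.7]
```

View pics/w4.png

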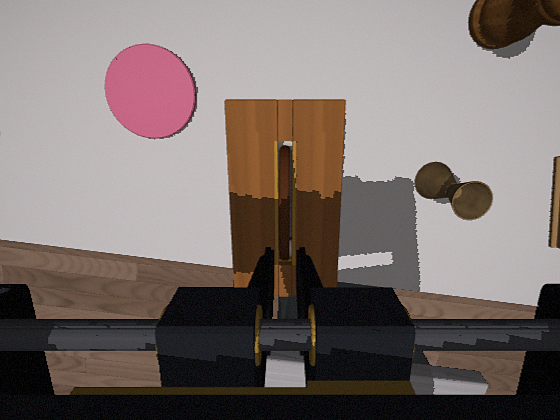

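The coaster stands upright on the rollers, its edge at (286, 147–262), its top at about 164 and centred. I'll close fully and press on the edge.

```bash

python3 -m pendant '[[[0,0.001,0,0,0],[0,0.001,0,0.01,0],[0,0.001,0,0.02,0],[0,0.001,0,0.03,0],[0,0.001,0,0.04,0],[0,0.001,0,0.045,0],[0,0.001,0,0.047,0],[0,0.001,0,0.047,0]]]'
python3 -m pendant '[[[0,0,0,0.001,0],[0,0,0,0.002,0],[0,0,0,0.003,0],[0,0,0,0.004,0],[0,0,0,0.005,0],[0,0,0,0.006,0],[0,0,0,0.006,0],[0,0,0,0.006,0]]]'

```

```text
t: 19.55
eef_pos: [408.1, 168.0, 168.6]
tcp_rot: [-3.142, 0.0, 0.137]
ft_force: [0.5, 0.4, 0.7]
opening: 0.002
t: 20.35
eef_pos: [408.1, 168.0, 162.8]
tcp_rot: [-3.142, 0.0, 0.137]
ft_force: [0.8, -0.3, 0.1]
opening: 0.004
```

```bash

python3 -m pendant '[[[0,0,0,0.0005,0],[0,0,0,0.001,0],[0,0,0,0.0015,0],[0,0,0,0.002,0],[0,0,0,0.0025,0],[0,0,0,0.003,0],[0,0,0,0.0035,0],[0,0,0,0.0035,0]]]'

```

```text
t: 21.15
eef_pos: [408.0, 168.0, 159.3]
tcp_rot: [-3.142, 0.0, 0.137]
ft_force: [0.2, -0.0, -0.0]
opening: 0.007
```

Force should have come on by now, so I'll look.

```bash

python3 - <<'E'
from h import *
im,W,d=cloud("wrist");cv2.imwrite("pics/w5.png",im[90:330,180:400].repeat(2,0).repeat(2,1))
C=np.array([407.1,167.9]);a=0.1368
q=W[...,:2]-C; x=q@[np.cos(a),np.sin(a)]; y=q@[-np.sin(a),np.cos(a)]; z=W[...,2]
m=(abs(x)<52)&(abs(y)<8)&(z>40)&(z<175)
for l in range(-50,50,10):
    k=m&(x>=l)&(x<l+10)
    if k.any(): print(l,k.sum(),np.percentile(z[k],[5,50,95]).round(1))
print(env.state()["ft_force"],env.state()["opening"])
E
```

```text
-20 45 [124.9 126.  127.2]
-10 109 [124.4 125.8 126.7]
0 245 [124.3 162.3 164.4]
10 371 [124.8 160.7 163.4]
20 407 [124.  155.6 159.7]
30 423 [123.3 146.2 153.2]
40 515 [102.2 126.1 141.2]
[-0.65387922  0.24964331  0.57573755] 0.0021536201217652374
```

View pics/w5.png

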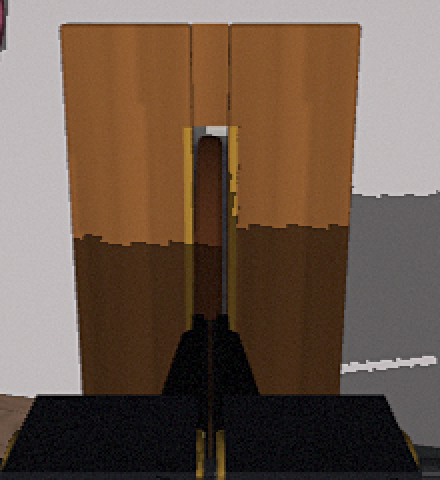

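The coaster is still upright on the rollers (top about 161–162) and the tips are about to touch it. I'll carry on in half-millimetre steps.

```bash

python3 -m pendant '[[[0,0,0,0.0005,0],[0,0,0,0.001,0],[0,0,0,0.001,0],[0,0,0,0.0015,0],[0,0,0,0.0015,0],[0,0,0,0.002,0],[0,0,0,0.002,0],[0,0,0,0.002,0]]]'

```

```text
t: 22.0
eef_pos: [408.0, 168.0, 157.3]
tcp_rot: [-3.141, -0.0, 0.137]
ft_force: [-0.7, -0.3, 0.8]
opening: 0.006
```

```bash

python3 -m pendant '[[[0,0,0,0.0005,0],[0,0,0,0.001,0],[0,0,0,0.001,0],[0,0,0,0.0015,0],[0,0,0,0.0015,0],[0,0,0,0.002,0],[0,0,0,0.002,0],[0,0,0,0.002,0]]]'
python3 - <<'E'
from h import *
im,W,d=cloud("scene");cv2.imwrite("pics/s2.png",cv2.resize(im[120:230,160:280],None,fx=4,fy=4,interpolation=cv2.INTER_CUBIC))
E
```

```text
t: 22.8
eef_pos: [408.0, 168.0, 155.3]
tcp_rot: [-3.142, -0.0, 0.137]
ft_force: [-0.5, 0.5, 0.3]
opening: 0.003
```

View pics/s2.png

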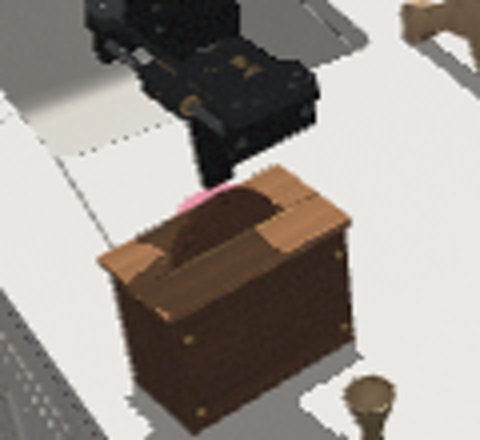

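```bash

python3 - <<'E'
from h import *
C=np.array([407.1,167.9]);a=0.1368
print(env.state()["eef_pos"],env.state()["ft_force"])
for n in("wrist","scene"):
    im,W,d=cloud(n)
    q=W[...,:2]-C; x=q@[np.cos(a),np.sin(a)]; y=q@[-np.sin(a),np.cos(a)]; z=W[...,2]
    for l in range(-50,50,10):
        k=(x>=l)&(x<l+10)&(abs(y)<25)&(z>131)&(z<240)
        if k.sum()>3: print(n,l,k.sum(),"z",np.percentile(z[k],[2,50,98]).round(1),"y",np.percentile(y[k],[2,50,98]).round(1))
E
```

```text
[408.03797852 168.01745007 155.32644637] [ 0.23189191  1.0946922  -0.17677716]
wrist -10 48 z [211.1 213.2 232. ] y [-0.8  0.4  1.1]
wrist 0 173 z [162.3 164.7 232.1] y [-2.9  0.4  4.3]
wrist 10 1795 z [160.1 202.  228. ] y [-8.2  0.4  8.5]
wrist 20 284 z [153.  157.1 160.4] y [-3.   1.   4.3]
wrist 30 297 z [142.2 148.8 154.3] y [-3.1  0.4  4.5]
wrist 40 164 z [131.6 137.9 143.3] y [-3.2  0.4  4. ]
scene -50 9 z [131.5 134.9 143.8] y [-4.5 -1.7  1.8]
scene -40 21 z [135.5 143.8 151.6] y [-6.1 -2.9  3.8]
scene -30 27 z [132.6 148.5 158.6] y [-5.1 -2.7  3. ]
scene -20 78 z [136.6 191.8 232.5] y [-11.1  -2.6   6.2]
scene -10 85 z [133.9 189.8 235.9] y [-12.3  -4.5   4.9]
scene 0 56 z [133.4 163.3 217.9] y [-10.8  -4.5   2.2]
scene 10 27 z [131.7 146.7 162.6] y [-5.9 -2.7  0.8]
scene 20 22 z [131.7 144.5 155.8] y [-5.6 -2.8 -0.2]
scene 30 14 z [131.7 138.9 152.2] y [-4.2 -2.5 -0.3]
```

```bash

python3 - <<'E'
from h import *
C=np.array([407.1,167.9]);a=0.1368
for n in("wrist","scene"):
    im,W,d=cloud(n); im=im.astype(int)
    q=W[...,:2]-C; x=q@[np.cos(a),np.sin(a)]; y=q@[-np.sin(a),np.cos(a)]; z=W[...,2]
    blk=(im[...,2]-im[...,0]<12)&(im.max(2)<60)
    for l in range(150,215,6):
        for nm,b in(("blk",blk),("brn",~blk)):
            k=b&(abs(x)<25)&(abs(y)<20)&(z>=l)&(z<l+6)
            if k.sum(): print(n,l,nm,k.sum(),"x",np.percentile(x[k],[2,98]).round(1),"y",np.percentile(y[k],[2,50,98]).round(1))
    if n=="wrist":
        cv2.imwrite("pics/w6.png",cv2.resize(im[180:330,240:340].astype(np.uint8)*2,None,fx=4,fy=4,interpolation=2))
E
```

```text
wrist 150 brn 2 x [24.6 24.7] y [3.8 4.1 4.3]
wrist 156 brn 302 x [11.5 24.7] y [-2.9  0.4  4.3]
wrist 162 brn 194 x [ 6.  16.3] y [-2.9  0.7  4.3]
wrist 174 blk 48 x [10.5 12.6] y [-4.2 -0.6  4. ]
wrist 174 brn 12 x [10.4 12.5] y [-1.7 -0.1  4.5]
wrist 180 blk 77 x [10.3 12.6] y [-4.1  0.9  4.3]
wrist 180 brn 13 x [10.5 12.7] y [-4.6  0.4  4.8]
wrist 186 blk 132 x [10.5 12.7] y [-6.3  0.4  6.6]
wrist 186 brn 12 x [10.3 12.1] y [-5.4  0.1  7.5]
wrist 192 blk 172 x [10.4 12.8] y [-7.1 -0.6  6.9]
wrist 192 brn 15 x [10.2 12. ] y [-5.2  0.4  8.1]
wrist 198 blk 210 x [10.5 12.7] y [-7.7  0.4  7.9]
wrist 198 brn 16 x [10.6 12. ] y [-8.5 -0.1  8.8]
wrist 204 blk 249 x [10.  12.8] y [-8.3 -0.5  8.3]
wrist 204 brn 34 x [ 4.1 12. ] y [-3.2 -0.1  9.2]
wrist 210 blk 311 x [ 3.5 12.8] y [-9.1  0.4  9.1]
wrist 210 brn 46 x [-5.5 12.2] y [-1.   0.4  9.7]
scene 150 brn 23 x [-23.8  19.6] y [-5.  -2.8 -0.8]
scene 156 brn 35 x [-23.3  19.7] y [-6.2 -2.2  4.7]
scene 162 brn 10 x [-8.6 12. ] y [-5.6 -1.6  2.8]
scene 174 blk 5 x [-6.4  7.2] y [-7.3 -4.4 -1.5]
scene 174 brn 6 x [-11.9   4.2] y [-5.2 -3.   2.8]
scene 180 blk 9 x [-11.4   8.1] y [-7.4 -5.4 -3.8]
scene 180 brn 3 x [-11.1  -8.4] y [0.4 4.1 5.7]
scene 186 blk 13 x [-10.4   8. ] y [-8.8 -6.6 -0.1]
scene 186 brn 1 x [-10.6 -10.6] y [4.9 4.9 4.9]
scene 192 blk 13 x [-10.7   7.7] y [-10.2  -7.7  -2.4]
scene 192 brn 1 x [-11.3 -11.3] y [2.8 2.8 2.8]
scene 198 blk 9 x [-10.9   6.7] y [-8.5 -7.6 -3.4]
scene 198 brn 4 x [-11.4 -10.1] y [1.9 4.5 8.1]
scene 204 blk 12 x [-10.6   2.9] y [-12.7  -8.9   1. ]
scene 204 brn 1 x [-11.5 -11.5] y [4.4 4.4 4.4]
scene 210 blk 11 x [-12.1   4.2] y [-11.6  -8.4   0.8]
scene 210 brn 2 x [-11.4 -11.4] y [2.8 3.3 3.7]
```

View pics/w6.png

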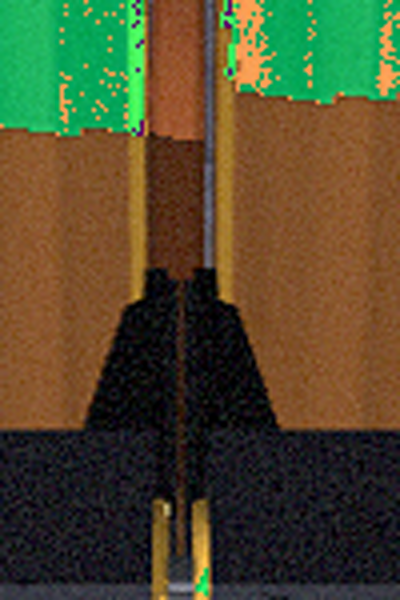

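The picture and depth show the closed fingertips really end at z ≈ 175, about 19 mm above the reported TCP. That disagrees with the description but explains the lack of force. Contact should come at TCP z ≈ 144, and the drop at about 121. I'll carry on gently.

```bash

python3 -m pendant '[[[0,0,0,0.001,0],[0,0,0,0.002,0],[0,0,0,0.003,0],[0,0,0,0.004,0],[0,0,0,0.005,0],[0,0,0,0.006,0],[0,0,0,0.007,0],[0,0,0,0.007,0]]]'
python3 -m pendant '[[[0,0,0,0.0005,0],[0,0,0,0.001,0],[0,0,0,0.0015,0],[0,0,0,0.002,0],[0,0,0,0.0025,0],[0,0,0,0.003,0],[0,0,0,0.003,0],[0,0,0,0.003,0]]]'

```

```text
t: 23.85
eef_pos: [408.0, 168.0, 148.2]
tcp_rot: [-3.142, 0.0, 0.137]
ft_force: [-0.6, 0.0, -0.6]
opening: 0.001
t: 24.65
eef_pos: [408.0, 168.0, 145.3]
tcp_rot: [-3.142, -0.0, 0.137]
ft_force: [-0.6, -0.6, 0.6]
opening: 0.005
```

```bash

python3 -m pendant '[[[0,0,0,0.0005,0],[0,0,0,0.001,0],[0,0,0,0.0015,0],[0,0,0,0.002,0],[0,0,0,0.0025,0],[0,0,0,0.0025,0],[0,0,0,0.0025,0],[0,0,0,0.0025,0]]]'

```

```text
t: 25.45
eef_pos: [408.1, 168.0, 142.9]
tcp_rot: [-3.141, -0.0, 0.137]
ft_force: [0.7, -0.0, 1.7]
opening: 0.005
```

Contact is starting (about 1.7 N).

```bash

python3 -m pendant '[[[0,0,0,0.0003,0],[0,0,0,0.0006,0],[0,0,0,0.0009,0],[0,0,0,0.0012,0],[0,0,0,0.0015,0],[0,0,0,0.0015,0],[0,0,0,0.0015,0],[0,0,0,0.0015,0]]]'

```

```text
t: 26.25
eef_pos: [408.2, 168.0, 141.4]
tcp_rot: [-3.141, -0.0, 0.137]
ft_force: [0.4, 0.9, 4.2]
opening: 0.003
```

```bash

python3 -m pendant '[[[0,0,0,0.0004,0],[0,0,0,0.0008,0],[0,0,0,0.0012,0],[0,0,0,0.0016,0],[0,0,0,0.002,0],[0,0,0,0.002,0],[0,0,0,0.002,0],[0,0,0,0.002,0]]]'

```

```text
t: 27.05
eef_pos: [407.9, 168.0, 139.2]
tcp_rot: [-3.142, 0.0, 0.137]
ft_force: [-0.1, -0.7, 2.2]
opening: 0.005
```

```bash

python3 -m pendant '[[[0,0,0,0.0005,0],[0,0,0,0.001,0],[0,0,0,0.0015,0],[0,0,0,0.002,0],[0,0,0,0.0025,0],[0,0,0,0.003,0],[0,0,0,0.003,0],[0,0,0,0.003,0]]]'

```

```text
t: 27.85
eef_pos: [408.0, 168.0, 136.3]
tcp_rot: [-3.142, -0.0, 0.137]
ft_force: [0.1, -0.1, 2.6]
opening: 0.003
```

```bash

python3 -m pendant '[[[0,0,0,0.0005,0],[0,0,0,0.001,0],[0,0,0,0.0015,0],[0,0,0,0.002,0],[0,0,0,0.0025,0],[0,0,0,0.003,0],[0,0,0,0.0035,0],[0,0,0,0.004,0]]]'

```

```text
t: 28.65
eef_pos: [407.8, 168.0, 132.2]
tcp_rot: [-3.142, 0.001, 0.137]
ft_force: [-0.4, -0.9, 5.1]
opening: 0.008
```

```bash

python3 -m pendant '[[[0,0,0,0.0005,0],[0,0,0,0.001,0],[0,0,0,0.0015,0],[0,0,0,0.002,0],[0,0,0,0.0025,0],[0,0,0,0.003,0],[0,0,0,0.0035,0],[0,0,0,0.004,0]]]'

```

```text
t: 29.45
eef_pos: [407.9, 168.0, 128.3]
tcp_rot: [-3.142, 0.0, 0.137]
ft_force: [0.4, 1.8, 3.5]
opening: 0.004
```

```bash

python3 -m pendant '[[[0,0,0,0.0005,0],[0,0,0,0.001,0],[0,0,0,0.0015,0],[0,0,0,0.002,0],[0,0,0,0.0025,0],[0,0,0,0.003,0],[0,0,0,0.0035,0],[0,0,0,0.004,0]]]'

```

```text
t: 30.25
eef_pos: [408.1, 168.0, 124.2]
tcp_rot: [-3.142, -0.0, 0.137]
ft_force: [-0.0, 0.4, 1.6]
opening: 0.003
```

```bash

python3 -m pendant '[[[0,0,0,0.0005,0],[0,0,0,0.001,0],[0,0,0,0.0015,0],[0,0,0,0.002,0],[0,0,0,0.0025,0],[0,0,0,0.003,0],[0,0,0,0.0035,0],[0,0,0,0.004,0]]]'

```

```text
t: 31.05
eef_pos: [408.0, 168.0, 120.3]
tcp_rot: [-3.142, -0.0, 0.137]
ft_force: [-0.7, 1.1, 1.4]
opening: 0.002
```

```bash
cat > chk.py <<'E'
from h import *
C=np.array([407.1,167.9]);a=0.1368
print(env.state()["t"],env.state()["ft_force"])
for n in("wrist","scene","top"):
    im,W,d=cloud(n)
    q=W[...,:2]-C; x=q@[np.cos(a),np.sin(a)]; y=q@[-np.sin(a),np.cos(a)]; z=W[...,2]
    for l in(-45,-30,-15,0,15,30):
        k=(x>=l)&(x<l+15)&(abs(y)<4)&(z>0)&(z<170)
        if k.sum()>3: print(n,l,k.sum(),"z",np.percentile(z[k],[2,50,98]).round(1))
E
python3 chk.py
```

```text
31.05 [-0.67713566  1.09473066  1.35215666]
wrist 0 534 z [138.8 153.8 169.1]
wrist 15 419 z [131.  135.7 139.8]
wrist 30 462 z [110.7 123.1 131.2]
scene -45 7 z [120.5 125.4 129.8]
scene -30 18 z [122.3 131.6 139.2]
scene -15 33 z [121.1 135.2 166.5]
scene 0 22 z [123.5 130.2 143.7]
scene 15 16 z [123.3 130.9 137.2]
scene 30 6 z [120.8 123.  128.6]
```

The coaster is still under the tips with its top at about 140–141, near the drop point. I'll go a few millimetres more; the tips stay about 10 mm above the lid.

```bash

python3 -m pendant '[[[0,0,0,0.0005,0],[0,0,0,0.001,0],[0,0,0,0.0015,0],[0,0,0,0.002,0],[0,0,0,0.0025,0],[0,0,0,0.003,0],[0,0,0,0.0035,0],[0,0,0,0.004,0]]]'
python3 chk.py
```

```text
t: 32.0
eef_pos: [408.0, 168.0, 116.3]
tcp_rot: [-3.142, -0.0, 0.137]
ft_force: [-0.7, -0.2, 0.2]
opening: 0.003
32.0 [-0.66221527 -0.19506658  0.17679618]
wrist 0 632 z [134.5 152.8 169.6]
wrist 15 413 z [126.7 131.7 135.4]
wrist 30 454 z [107.9 119.6 127.5]
scene -45 6 z [117.6 120.6 124.6]
scene -30 15 z [121.1 126.5 131.4]
scene -15 27 z [123.  133.6 162.4]
scene 0 18 z [123.4 130.6 141.6]
scene 15 11 z [122.6 128.3 130.8]
scene 30 4 z [117.4 121.4 122.6]
```

```bash

python3 -m pendant '[[[0,0,0,0.0005,0],[0,0,0,0.001,0],[0,0,0,0.0015,0],[0,0,0,0.002,0],[0,0,0,0.0025,0],[0,0,0,0.003,0],[0,0,0,0.0035,0],[0,0,0,0.004,0]]]'
python3 chk.py
```

```text
t: 32.95
eef_pos: [408.1, 168.0, 112.3]
tcp_rot: [-3.142, -0.0, 0.137]
ft_force: [0.8, 0.0, 0.8]
opening: 0.007
32.95 [0.75082582 0.03185983 0.80839316]
wrist -30 15 z [29.1 32.5 35.2]
wrist -15 76 z [ 37.2 100.4 169.8]
wrist 0 910 z [ 94.  147.7 169.2]
wrist 15 285 z [53.  95.3 98.8]
wrist 30 225 z [ 59.2  88.4 101.8]
scene -15 17 z [129.1 147.3 166.4]
scene 0 5 z [120.4 135.2 161. ]
```

It dropped: the edge is now at about 99 mm, roughly 102 less the rim's fall, so it stands on the inner floor. I'll rise clear and verify.

```bash

python3 -m pendant '[[[0,0,0,-0.02,0],[0,0,0,-0.05,0],[0,0,0,-0.09,0],[0,0,0,-0.13,0],[0,0,0,-0.17,0],[0,0,0,-0.18,0],[0,0,0,-0.18,0],[0,0,0,-0.18,0]]]'
python3 chk.py; python3 - <<'E'
from h import *
s=np.load("scene.npz")["W"]; im,W,d=cloud("scene")
for k,(u,v) in dict(jig=(253,220),mill=(305,195),salt=(347,330)).items(): print(k,s[v,u].round(),W[v,u].round())
im,W,d=cloud("wrist"); cv2.imwrite("pics/w7.png",im)
E
```

```text
t: 33.9
eef_pos: [407.5, 167.9, 291.2]
tcp_rot: [3.141, 0.002, 0.137]
ft_force: [-0.4, -0.8, -1.1]
opening: 0.005
33.9 [-0.35761696 -0.81756532 -1.08852249]
wrist -45 69 z [ 45.   86.2 102.1]
wrist -30 66 z [49.8 92.9 97.4]
wrist -15 85 z [ 53.2  99.1 101.3]
wrist 0 96 z [ 57.9  99.6 101.6]
wrist 15 102 z [60.2 95.2 99. ]
wrist 30 91 z [ 64.4  88.  102.6]
top -45 4 z [ 74.   92.3 122.4]
top -30 5 z [90.4 94.2 98.9]
top 15 5 z [ 92.9  97.  122.2]
jig [433.   4.  72.] [433.   5.  71.]
mill [584. -40. 122.] [586. -37. 119.]
salt [ 431. -404.   58.] [ 431. -404.   58.]
```

View pics/w7.png

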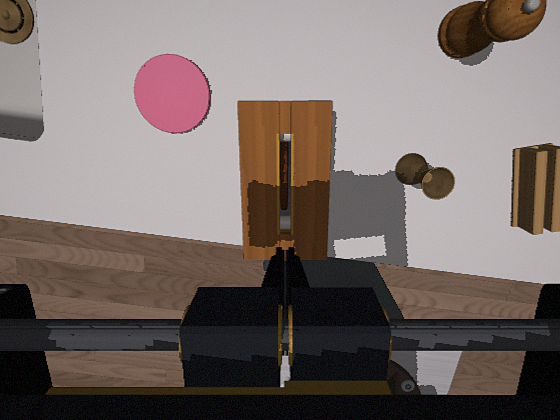

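The coaster stands inside the box, seen through the slot at (286, 140–212). Its top edge is at about 101 mm, so its middle is about 53 mm up and it rests on the inner floor. The other objects have not moved.

```bash
python3 -c "
from cell import env
print(env.job_done(), env.state()['t'])"
```

```text
the job is handed in; nothing more can be done
the job is handed in; nothing more can be done
```

The coaster is in the box and the job is handed in at about 34 s; no verdict was reported. I gripped it in its stand, lowered it into the slot and set it on the rollers. With the gripper shut I then pressed its edge down until it dropped.

**Force:** the highest reading at the end of any move was about 5 N. I only saw end-of-move readings, so I can't rule out brief peaks in between. The wrist camera had located the slot well enough that the coaster went in without touching the lid.

**Last checks:**
- **Coaster:** its top edge is at about 101 mm, so its middle is about 53 mm up. That matches it standing on the box's inner floor (expected top 102 mm).
- **Other items:** the jigger, pepper mill and salt cellar are still standing, with the same camera points within about 4 mm of the start.
- **Gripper:** it is clear, well above the lid.

**What disagreed:**
- **Fingertips:** when shut, they ended about 19 mm behind the reported TCP, not at it. Contact with the coaster therefore came lower than I had planned for. I caught this with the camera before pressing.
- **Drop point:** the coaster fell a few millimetres later than described, somewhere between about 11 and 7 mm above the lid instead of about 15 mm.

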